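# Hook the bulb caddy onto the drying-rack post

## Task

Pick up the blue caddy by its yellow rib and hang it level on the slotted white post: push its two steel hooks into the upper two slots until its back plate meets the post, then press it straight down until the hooks have driven the red lock down and the caddy is fully home, and let go. Feel for the slots gently, with no hard knocks or heavy shoving on the post, and leave the loose bulbs and tubs standing where they are.

Things in the scene. Friction and masses are not known exactly. Their poses are not given: they have to be found in the camera images.
- caddy_grip (a point): Grip point of the loose blue caddy (0.2 to 0.4 kg, standing upright on the table at the start): on its yellow carrying rib, 45 mm above its underside, on its middle plane. x points to the hook side, z up, y across the rib. In mm from this point: rib 12 thick in y, x -42 to +46, top z +17; tray x -62 to +50, y +-60, rim 14 high; back plate 44 wide, rear face x +50, top z +41.
- hook_low (a point): Lower of the caddy's two equal steel hook tabs: end of its tongue, at the underside; axes as caddy_grip, 62 mm in x and -21 mm in z from it. The upper hook is 40 mm above. Each tongue is 6 mm wide, 6 high and sticks 12 out of the back plate; its last 6 mm carry a down-turned tip hanging 9 mm below the tongue's underside.
- post: Fixed post: aluminium channel 58 mm wide, 185 tall (strip top about 191), on a grey foot 130 mm square, holding a white slotted strip 4 mm thick, hollow behind. Origin on the table right below the middle of the strip's front face; that face is the plane x = 0, looks to -x; push hooks in along +x; z up. Over 45 N of contact force (all contacts added) bends the strip: damage. Levering can double a push: keep pushes under 20 N.
- slot_nominal (a point): Nominal middle of the lower edge of the middle slot, on the strip's face, 124 mm up; axes as post. Three slots in a column, each 11 mm wide, 18 high, 40 apart (lower edges nominally 84, 124, 164 mm up). The strip was set by hand: all slots together stand up to 9 mm higher or lower than this nominal point, which no reading shows; find the true height by feel or sight.
- post_home (a point): Nominal place of caddy_grip when the caddy is fully home in the upper two slots: 145 mm up, 50 mm in front of the face (true height differs by the strip's hidden -9 to +9 mm). Axes as post. The hooks pass through the slots with the caddy 9 to 12 mm above true home; with the back plate on the face it then goes straight down until the tongues rest on the slots' lower edges.
- lock (a joint): Red friction lock, a block just behind the strip, below the middle slot. It reads 0 at the start with its top 1 mm below that slot's lower edge; the value (m) grows as the lower hook pushes it down. It resists with about 8 N all the way, has no spring and stays where it is left. Caddy fully home: about 0.008.
- bulb_a_mid (a point): Orange rubber bulb with steel nozzle, 82 mm in diameter, 174 mm tall, loose, standing on the table; point on its axis 60 mm up. Leave alone.
- bulb_b_mid (a point): A second such bulb, leave alone.
- tub_green_mid (a point): White glaze tub with green-rimmed lid, 158 mm in diameter, 85 mm tall, loose; point on its axis 38 mm up. Leave alone.
- tub_yellow_mid (a point): The same with a yellow-rimmed lid. Leave alone.
Mind the look-alikes: they are no part of the job. Of the things that look like the part that bears caddy_grip, take the one that is farthest from the robot's base at the start.

How it is judged:
By the outcome, as a careful person would: the job done as asked, in the order asked, and still so for the second after the job is handed in, with the robot touching nothing.
It also fails if it takes over 58 s, if anything falls off the work surface, if the arm or the gripper's body presses on something with over 40 N, if the wrist force passes 120 N, or if a joint passes its speed limit or range.

## Robot

A 6-joint arm with a two-finger parallel gripper is mounted at the origin on the work surface. World frame = base frame: x ahead of the robot, y to its left, z up, the work surface at z = 0. Lengths are in mm, angles in rad, forces in N, time in s.
With the tool pointing down it reaches from about 275 to 750 mm from the base axis. Payload 10.2 kg.
Tool frame: the origin (TCP) lies between the finger pads; the fingertips stand 17 mm ahead of it and the grasp point (between the pads) lies 2 mm behind it (tips_ahead is the distance from the TCP to the fingertips, in mm); z points along the fingers, y is the line along which they close (so a half turn about z gives the same grasp; the last joint's range is limited). The gripper opens to 85 mm and grips with 20 to 120 N. Pads are 22 mm wide; open, the fingers measure 114 mm over their backs; the gripper's body (76 mm by 85 mm) begins 54 mm behind the grasp point. The pads swing forward as they close: fully open they stand 13 mm farther back than shut.
Start: joints at [-1.403, 0.313, 1.498, -0, 1.331, -0.223], TCP at [199.975, -485.429, 248.294] pointing down, gripper open.
Joint ranges: [-2.94, 2.94], [-0.97, 2.17], [0.19, 2.56], [-1.23, 4.37], [0.02, 3.11], [-2.88, 2.88]. Speed limits (rad/s): [2.39, 2.39, 3.01, 3.14, 3.14, 3.14].

## Interface

Orientations are given as a unit quaternion [w, x, y, z].
In Python, from rig import sense, capture, finish_job, boxes_of, tips_ahead gives the robot as it stands.
- The arm moves only by the tool drive_tool, never from a script. Its argument "commands" is text: rows parted by semicolons, each of 7 numbers parted by spaces: the shift along the world's x, y, z in units of 0.1 m (1.0 is 0.1 m), then the turn, a rotation vector about the world's x, y, z in units of pi/4 rad (1.0 is pi/4 rad), then the opening in per cent of the stroke, from 0 (shut) to 100 (fully open). A call has 1 to 20 rows; each row shifts and turns the commanded pose from where the row before left it; what a row does not reach is not made up. A row lasts 1/12 s, in which the tool goes at most 41.7 mm and 7.16 degrees, less where a joint would pass 70% of its speed; a pose out of reach is approached as far as the arm can. A call with a number of a shift or a turn outside -1 to 1 is refused whole. A call with a gripper value outside its range is refused whole. The fingers move at their own pace and stop on an object; "force" is the grip in N (left out, the last holds). Time passes only in rows, so rows that do not move let the fingers close. It gives the time, the measured TCP pose, the force, the opening and the grip force at its end, in the units of the state.
- sense(): the state, without advancing time (a new reading comes with each control period).
- capture(name): name is "scene" or "top" or "wrist"; returns a dict with "pixels" (384x512x3 uint8, blue, green, red), "fov_y" (degrees; the focal length in pixels is half the picture's height over the tangent of half this angle, whatever the lens; pixels are square), "cx", "cy" (the principal point, pixels), "position" and "attitude" of the camera in the world; the wrist camera has in their place "tool_from_camera" (4x4, takes a point from camera to tool coordinates, whose origin is the TCP and whose axes are the flange's). Camera axes: x right, y down, z forward; pixel columns grow to the right and rows downward; lengths in mm; the calibration is good to about 2 mm. The wrist camera is an equidistant fisheye: a pixel r from the principal point sees the ray r / f radians off the axis. A picture is of the moment at which its call begins: read the wrist's pose just before it. There is no depth.
- finish_job(): hands the job in; it is judged then, once.
Trained networks look in a picture, given as the dict that the camera call returned (one of the last four; its "shot" number tells which), for a name from the list of things; names that differ only in an ending like _2 or _b are one class to them, and where a whole thing is asked for, a point or a joint stands for the part that bears it (a point fixed in the world has none). Each returns a list of dicts, best first, with "confidence" (0 to 1); they miss things now and then, are a little off and sometimes report something else, mostly with a low value. They report only what shows in the picture. A call takes as long as a camera call. They do not tell look-alikes from the thing itself.
- boxes_of(picture, name): "position" ([column, row] in pixels, amid what is visible of it).
The state is a dict: "time_s": time; "joints": joint angles; "dq": joint speeds; "tau": joint torques, N m; "eef_pos": TCP position; "ee_rot": TCP orientation; "force": force on the tool from outside, world axes, zero at the start; "wrist_torque": the same for the moment, N m; "grip_width": opening from 0.0 (shut) to 1.0 (fully open); "grip_force": force on a finger pad.
Only numpy, scipy, OpenCV 4.12 (cv2) and the standard library are available. Lean on these libraries where they do the work, as an engineer would, in place of code of your own. Each camera call takes 0.05 s, during which the arm holds its last target. There are 200 camera calls.

## Working session

There is one attempt and no reset: what is moved stays moved. The work goes in short steps, Python scripts to look and compute and a tool call to move; the robot and the scene stay as the last step left them, time stands still between calls to the robot, and variables do not carry over. Pictures are saved under pics/ and viewed, at most 10 in all, crops included, and the job is handed in when it is done.

Besides the shell and the picture viewer there is one more tool, called after ">>>" in YAML: its name, and indented under it one key for each argument. drive_tool: Moves the arm, as the interface text tells. Shifts and turns lie within -1 to 1; 1 stands for 0.1 m of shift or pi/4 rad of turn. Its arguments: {"type":"object","properties":{"commands":{"type":"string"},"force":{"type":"number"}},"required":["commands"]}

```bash
ls; mkdir -p pics
python3 - <<'E'
from rig import sense,capture,boxes_of,tips_ahead
import cv2,numpy as np
print(sense()); print(tips_ahead() if callable(tips_ahead) else tips_ahead)
for n in ["scene","top"]:
    p=capture(n); cv2.imwrite(f"pics/{n}0.png",p["pixels"])
    print(n,p["fov_y"],p["cx"],p["cy"],p["position"],p["attitude"])
    for k in ["caddy_grip","hook_low","post","lock","bulb_a_mid","tub_green_mid"]:
        print(k,[(np.round(b["position"]),round(b["confidence"],2)) for b in boxes_of(p,k)])
E
```

```text
pics
{'time_s': 0.0, 'joints': array([-1.40339813e+00,  3.13427387e-01,  1.49845786e+00, -1.91609810e-05,
        1.33100954e+00, -2.23378492e-01]), 'dq': array([ 0.00060397,  0.00053837,  0.0002554 , -0.00027591,  0.00116248,
       -0.00060624]), 'tau': array([-4.43851977e-04, -4.12268078e+01, -2.59740704e+01, -2.56997337e-04,
        4.15067916e-03, -1.18862795e-05]), 'eef_pos': array([ 199.92874035, -485.17413291,  247.73881611]), 'ee_rot': array([-6.51074759e-04,  9.80971696e-01,  1.94149703e-01,  8.91989571e-06]), 'force': array([-0.25364026,  0.19631131, -0.25325106]), 'wrist_torque': array([-0.02546783,  0.00017896, -0.02398322]), 'grip_force': 0.0, 'grip_width': 0.9994074444724099}
17.0
scene 54.34045029536748 260.7021717432504 191.8821964828318 [1331.27036373  -19.81205514  997.61944302] [-0.27774489  0.65552198  0.64643649 -0.27435119]
caddy_grip [(array([274., 208.]), 0.9), (array([182., 239.]), 0.76), (array([181., 170.]), 0.75), (array([216., 191.]), 0.71)]
hook_low [(array([184., 169.]), 0.92), (array([216., 194.]), 0.91), (array([183., 239.]), 0.76), (array([277., 208.]), 0.6)]
post [(array([329., 250.]), 0.82), (array([184., 240.]), 0.17)]
lock []
bulb_a_mid [(array([197., 288.]), 0.71)]
tub_green_mid [(array([133., 272.]), 0.76)]
top 46.238328846120666 254.18495220867908 193.7332428371866 [ 162.69498183  -29.11480743 1524.33880135] [-0.06538491  0.70905673 -0.69900376  0.06600844]
caddy_grip [(array([233., 208.]), 0.74), (array([326., 173.]), 0.58), (array([333., 257.]), 0.45)]
hook_low [(array([328., 173.]), 0.88), (array([231., 211.]), 0.76), (array([336., 259.]), 0.49)]
post [(array([186., 146.]), 0.9)]
lock []
bulb_a_mid [(array([301., 116.]), 0.93)]
tub_green_mid [(array([358., 123.]), 0.76)]
```

Run:
```python
import cv2
a=cv2.imread("pics/scene0.png");b=cv2.imread("pics/top0.png")
cv2.imwrite("pics/s1.png",cv2.resize(a[120:340,90:390],(800,587),interpolation=cv2.INTER_CUBIC))
cv2.imwrite("pics/t1.png",cv2.resize(b[80:290,130:410],(800,600),interpolation=cv2.INTER_CUBIC))
```

```text
(no output)
```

View pics/s1.png

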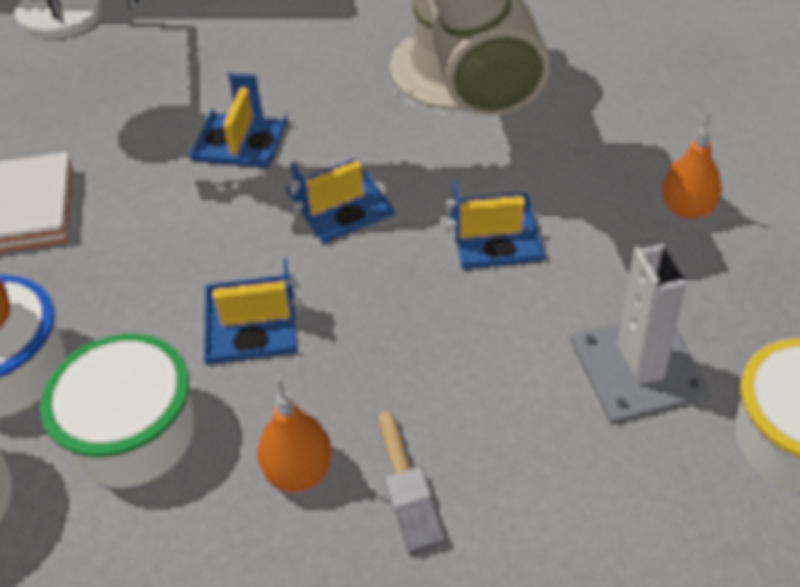

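View pics/t1.png

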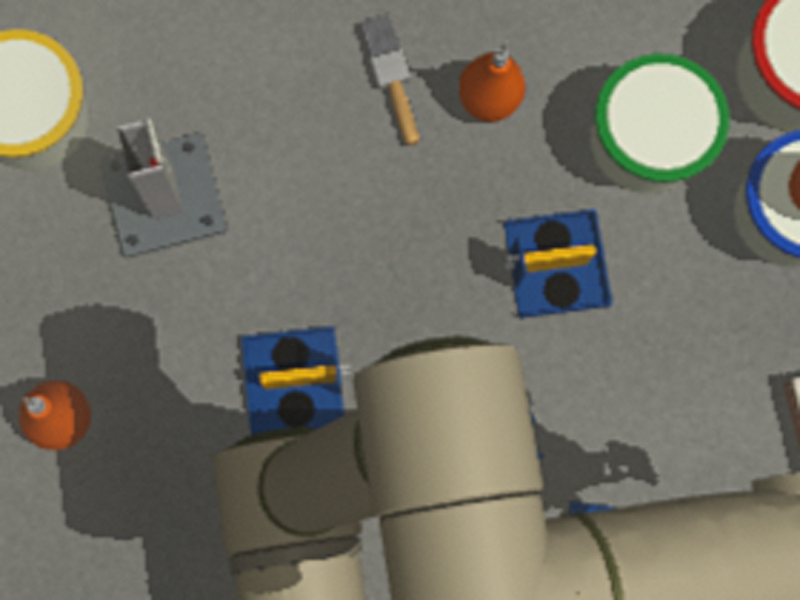

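The scene shows four caddies, with ribs near crop px (250,305), (492,218), (335,188) and (238,120). The post is at (650,310) in the crop. The top view shows the caddies at (560,258) and (297,377) and the post at (150,170). Next I triangulate.

```bash
cat > h.py <<'E'
import numpy as np
from scipy.spatial.transform import Rotation as R
CAM={"scene":(54.34045,260.702,191.882,[1331.27,-19.812,997.619],[-0.27774489,0.65552198,0.64643649,-0.27435119]),
"top":(46.23833,254.185,193.733,[162.695,-29.115,1524.339],[-0.06538491,0.70905673,-0.69900376,0.06600844])}
def rot(q): return R.from_quat([q[1],q[2],q[3],q[0]])
def onz(cam,uv,z):
    f,cx,cy,P,q=CAM[cam]; F=192/np.tan(np.radians(f/2))
    d=rot(q).apply([(uv[0]-cx)/F,(uv[1]-cy)/F,1.]); P=np.array(P)
    return P+d*(z-P[2])/d[2]
def proj(cam,X):
    f,cx,cy,P,q=CAM[cam]; F=192/np.tan(np.radians(f/2))
    c=rot(q).inv().apply(np.array(X,float)-np.array(P)); return np.array([cx,cy])+F*c[...,:2]/c[...,2:]
sc=lambda u,v:(90+u*300/800,120+v*220/587)
tc=lambda u,v:(130+u*280/800,80+v*210/600)
E
python3 - <<'E'
from h import *
np.set_printoptions(precision=1,suppress=True)
for n,u,v in [("A",250,305),("B",492,218),("C",335,188),("D",238,120)]:
    p=onz("scene",sc(u,v),50);print(n,p,np.hypot(p[0],p[1]))
for n,a,b in [("A rib top",(523,262),(596,252)),("B rib top",(260,379),(336,373))]:
    a=onz("top",tc(*a),62);b=onz("top",tc(*b),62);print(n,a,b,np.degrees(np.arctan2(*(a-b)[1::-1])),np.linalg.norm(a-b))
print("A rib scene",onz("scene",sc(213,291),62),onz("scene",sc(287,283),62))
print("B rib scene",onz("scene",sc(460,204),62),onz("scene",sc(523,198),62))
for u,v in [(119,126),(152,119),(130,168),(170,163)]: print("post top",onz("top",tc(u,v),188))
for u,v in [(203,132),(227,232),(125,256)]: print("foot",onz("top",tc(u,v),6))
for u,v in [(635,252),(655,245),(685,275),(666,283)]: print("post top s",onz("scene",sc(u,v),188))
for u,v in [(571,338),(616,420),(711,383)]: print("foot s",onz("scene",sc(u,v),6))
print("tubs",onz("scene",sc(116,390),85),onz("top",tc(662,117),85),"ytub",onz("top",tc(17,93),85))
print("bulb",onz("top",tc(492,88),60),onz("top",tc(54,414),60))
E
```

```text
A [ 547.  -260.7   50. ] 605.9024597427286
B [402.3  41.3  50. ] 404.41799398814175
C [ 341.6 -171.8   50. ] 382.3865330035085
D [ 194.5 -325.6   50. ] 379.2346569424379
A rib top [ 515.7 -224.    62. ] [ 529.  -309.7   62. ] 98.8151507905056 86.65102332280436
B rib top [373.3  79.6  62. ] [381.5  -7.6  62. ] 95.38721063684784 87.56611239173256
A rib scene [ 534.2 -305.9   62. ] [ 522.6 -216.7   62. ]
B rib scene [387.4  -1.   62. ] [377.2  83.6  62. ]
post top [631.1 231.5 188. ]
post top [639.7 195.9 188. ]
post top [583.7 217.3 188. ]
post top [589.9 174.3 188. ]
foot [688.7 162.8   6. ]
foot [561.6 128.9   6. ]
foot [529.7 251.8   6. ]
post top s [592.1 187.4 188. ]
post top s [582. 211. 188.]
post top s [626.2 236.3 188. ]
post top s [637.2 214.1 188. ]
foot s [569.  133.8   6. ]
foot s [688.  174.4   6. ]
foot s [638.4 294.4   6. ]
tubs [ 693.5 -382.1   85. ] [ 687.8 -386.3   85. ] ytub [706.2 373.8  85. ]
bulb [ 730.5 -189.2   60. ] [329.7 314.2  60. ]
```

>>> drive_tool:
  commands: "0.268 0.183 -0.04 0 0 0.14 100;0.268 0.183 -0.04 0 0 0.14 100;0.268 0.183 -0.04 0 0 0.14 100;0.268 0.183 -0.04 0 0 0.14 100;0.268 0.183 -0.04 0 0 0.14 100;0.268 0.183 -0.04 0 0 0.14 100;0.268 0.183 -0.04 0 0 0.14 100;0.268 0.183 -0.04 0 0 0.14 100;0.268 0.183 -0.04 0 0 0.14 100;0.268 0.183 -0.04 0 0 0.14 100;0.268 0.183 -0.04 0 0 0.14 100;0.268 0.183 -0.04 0 0 0.14 100;0 0 0 0 0 0 100;0 0 0 0 0 0 100"

```text
time_s: 1.87
eef_pos: [522.2, -264.8, 199.8]
ee_rot: [-0.0, 0.655, 0.755, -0.0]
force: [-0.2, -0.1, -0.4]
grip_width: 1.0
grip_force: 0.0
```

```bash
cat >> h.py <<'E'
def snap(name):
    from rig import sense,capture
    import cv2,pickle
    s=sense();p=capture("wrist");cv2.imwrite(f"pics/{name}.png",p["pixels"])
    d=dict(T=p["tool_from_camera"],fov=p["fov_y"],cx=p["cx"],cy=p["cy"],pos=s["eef_pos"],q=s["ee_rot"])
    pickle.dump(d,open(f"pics/{name}.pkl","wb"));return p,s,d
def load(name):
    import pickle;return pickle.load(open(f"pics/{name}.pkl","rb"))
def wray(d,uv):
    F=192/np.tan(np.radians(d["fov"]/2));e=np.array([uv[0]-d["cx"],uv[1]-d["cy"]],float);r=np.hypot(*e);th=r/F
    v=np.r_[np.sin(th)*e/max(r,1e-9),np.cos(th)];T=np.array(d["T"]);Q=rot(d["q"])
    return Q.apply(T[:3,3])+d["pos"],Q.apply(T[:3,:3]@v)
def wz(d,uv,z):
    o,v=wray(d,uv);return o+v*(z-o[2])/v[2]
def wproj(d,X):
    F=192/np.tan(np.radians(d["fov"]/2));T=np.array(d["T"]);Q=rot(d["q"])
    c=T[:3,:3].T@(Q.inv().apply(np.array(X,float)-d["pos"])-T[:3,3]);th=np.arctan2(np.hypot(c[0],c[1]),c[2])
    return np.array([d["cx"],d["cy"]])+F*th*c[:2]/max(np.hypot(c[0],c[1]),1e-9)
E
python3 - <<'E'
from h import *
import cv2
p,s,d=snap("w1")
print(s["eef_pos"],s["ee_rot"],s["time_s"],s["joints"],d["T"],d["fov"])
cv2.imwrite("pics/w1b.png",cv2.resize(p["pixels"],(800,600),interpolation=cv2.INTER_CUBIC))
E
```

```text
[ 522.23891462 -264.8307216   199.76260491] [-4.12161439e-04  6.55393959e-01  7.55287084e-01 -9.88270262e-05] 1.8667 [-6.69196462e-01  4.84829869e-01  1.37736943e+00 -1.66947649e-04
  1.28022581e+00 -8.10536528e-01] [[ 2.56361925e-04 -9.51049340e-01 -3.09038972e-01  7.92129946e+01]
 [ 9.99999967e-01  2.46658806e-04  7.04675580e-05 -4.76194855e-01]
 [ 9.20905944e-06 -3.09038980e-01  9.51049372e-01 -1.25596229e+02]
 [ 0.00000000e+00  0.00000000e+00  0.00000000e+00  1.00000000e+00]] 65.70646984690485
```

View pics/w1b.png

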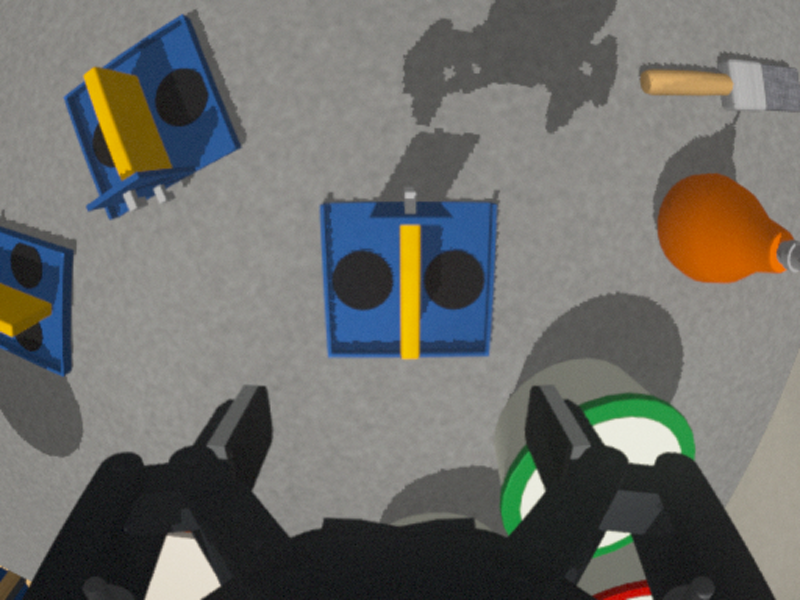

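The wrist view shows caddy A: its yellow rib top runs from (410,225), at the hook end, to (410,357). The hooks are at the top, at (410,197).

Run:
```python
from h import *
np.set_printoptions(precision=1,suppress=True)
d=load("w1");k=.64
a=wz(d,(410*k,226*k),62);b=wz(d,(410*k,357*k),62)
y=np.arctan2(*(a-b)[1::-1]);print(a,b,np.linalg.norm(a-b),np.degrees(y))
ux=np.array([np.cos(y),np.sin(y)])
print("grip",(a+b)[:2]/2-2*ux)
# tray corners rear bottom + front rim
for uv,z in [((328,355),14),((490,355),14),((322,202),14),((496,200),14)]: print(wz(d,(uv[0]*k,uv[1]*k),z))
M=rot(d["q"]).as_matrix();print("tool y ang",np.degrees(np.arctan2(M[1,1],M[0,1])),"x",np.degrees(np.arctan2(M[1,0],M[0,0])))
```

```text
[ 522.9 -224.9   62. ] [ 535.  -305.6   62. ] 81.62454759221227 98.55032466172429
grip [ 529.2 -267.2]
[ 479.1 -334.6   14. ]
[ 598.4 -317.8   14. ]
[ 463.9 -223.5   14. ]
[ 580.1 -205.1   14. ]
tool y ang 8.100943311084045 x 98.10092383137784
```

>>> drive_tool:
  commands: "0.073 0 -0.25 0 0 0.009 100;0 0 -0.3 0 0 0 100;0 0 -0.3 0 0 0 100;0 0 -0.3 0 0 0 100;0 0 -0.25 0 0 0 100;0 0 -0.16 0 0 0 100;0 0 0 0 0 0 100;0 0 0 0 0 0 30;0 0 0 0 0 0 10;0 0 0 0 0 0 0;0 0 0 0 0 0 0;0 0 0 0 0 0 0;0 0 0 0 0 0 0;0 0 0 0 0 0 0;0 0 0 0 0 0 0"
  force: 50

```text
time_s: 3.17
eef_pos: [529.2, -266.0, 44.9]
ee_rot: [0.001, 0.653, 0.757, 0.0]
force: [-0.1, 0.8, 5.6]
grip_width: 0.137
grip_force: 50.0
```

>>> drive_tool:
  commands: "0 0 0.05 0 0 0 0;0 0 0.15 0 0 0 0;0 0 0.25 0 0 0 0;0 0.1 0.25 0 0 0.01 0;0.08 0.25 0.12 0 0 0.01 0;0.08 0.27 0.12 0 0 0.01 0;0.08 0.27 0.12 0 0 0.01 0;0.08 0.27 0.12 0 0 0.01 0;0.08 0.27 0.12 0 0 0.01 0;0.08 0.27 0.12 0 0 0.01 0;0.08 0.27 0.12 0 0 0.01 0;0.08 0.27 0.12 0 0 0.01 0;0.08 0.27 0.12 0 0 0.01 0;0.08 0.27 0.12 0 0 0.01 0;0.08 0.25 0.12 0 0 0.01 0;0.09 0.2 0.12 0 0 0.01 0;0.08 0.13 0 0 0 0.01 0;0.08 0.08 0 0 0 0.014 0;0 0 0 0 0 0 0;0 0 0 0 0 0 0"
  force: 100

```text
time_s: 4.83
eef_pos: [641.5, 78.3, 257.3]
ee_rot: [-0.001, 0.606, 0.795, -0.001]
force: [-0.4, -0.5, -3.6]
grip_width: 0.129
grip_force: 97.8
```

Run:
```python
from h import *
from rig import capture
import cv2
p,s,d=snap("w2")
print(s["eef_pos"],s["ee_rot"],s["time_s"],s["joints"],s["force"],s["wrist_torque"],s["grip_width"],s["grip_force"])
im=cv2.resize(p["pixels"],(800,600),interpolation=cv2.INTER_CUBIC)
cv2.imwrite("pics/w2b.png",im)
a=capture("scene")["pixels"];b=capture("top")["pixels"]
cv2.imwrite("pics/scene2.png",a);cv2.imwrite("pics/top2.png",b)
cv2.imwrite("pics/s2b.png",cv2.resize(a[170:290,270:370],(500,600),interpolation=cv2.INTER_CUBIC))
```

```text
[641.48159626  78.26494472 257.27462265] [-8.34969231e-04  6.06361078e-01  7.95188667e-01 -7.28079152e-04] 4.8333 [-5.94402939e-02  5.87274837e-01  1.06466266e+00 -2.77279400e-04
  1.49185349e+00 -3.27260730e-01] [-0.4149453  -0.50011183 -3.5911024 ] [-0.0315166  -0.05143872  0.01704018] 0.1286999756790877 97.79417753219604
```

View pics/w2b.png

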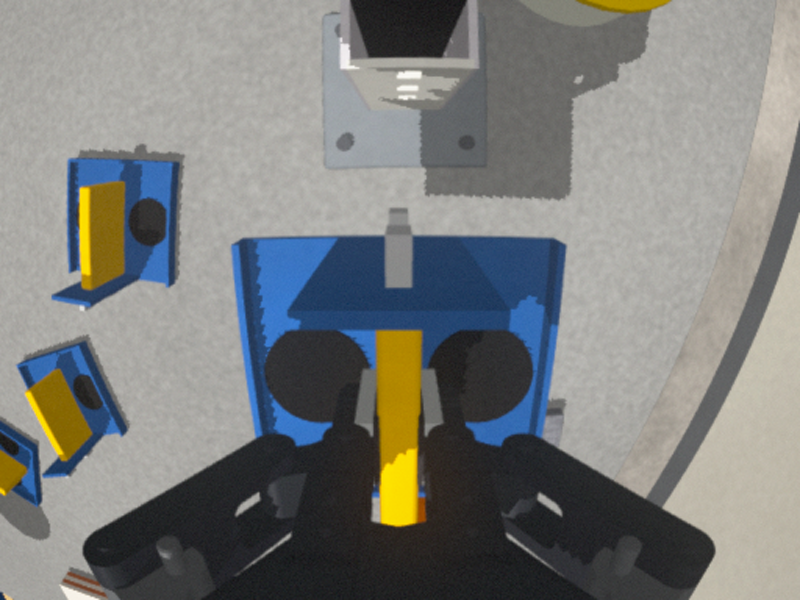

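View pics/s2b.png

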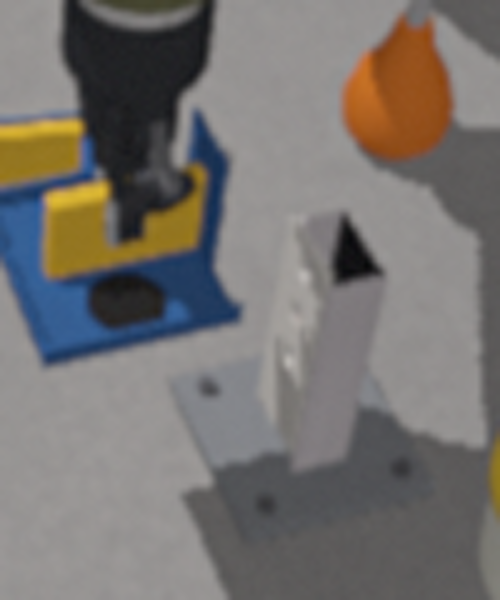

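The wrist view shows the post's foot front corners at (323,168) and (487,166). The strip's top edge lies at about row 62 and the slot gleams at (409,74), (408,86) and (408,97). The upper hook is at (399,210). I zoom in on the post.

Run:
```python
from h import *
import cv2
np.set_printoptions(precision=1,suppress=True)
im=cv2.imread("pics/w2.png");c=im[25:80,205:320]
cv2.imwrite("pics/w2c.png",cv2.resize(c,(800,383),interpolation=cv2.INTER_CUBIC))
d=load("w2");k=.64
for uv in [(323,168),(487,166)]: print("foot",wz(d,(uv[0]*k,uv[1]*k),6))
M=rot(d["q"]).as_matrix();print("tool x ang",np.degrees(np.arctan2(M[1,0],M[0,0])))
for uv in [(399,233),(399,286)]: print("hook/plate top",wz(d,(uv[0]*k,uv[1]*k),257+36))
```

```text
foot [563.3 130.2   6. ]
foot [690.6 167.3   6. ]
tool x ang 105.34622325775776
hook/plate top [624.3 140.2 293. ]
hook/plate top [627.1 129.8 293. ]
```

View pics/w2c.png

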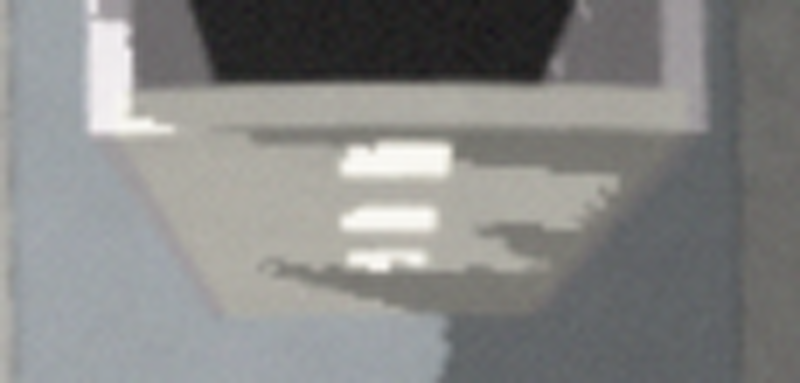

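The crop shows the strip's front top edge running from (90,130) to (705,130) and its bottom edge from (222,315) to (548,315). The slot gleams' lower edges are at rows 178, 230 and 268, spanning columns 340-452, 340-438 and 345-428.

Run:
```python
from h import *
from scipy.optimize import least_squares
np.set_printoptions(precision=2,suppress=True)
d=load("w2");N=lambda x,y:np.array([205+x*115/800,25+y*55/383])
k=.64
def pt(p,y,z,x=0):
    c,s=np.cos(p[2]),np.sin(p[2]);return np.array([p[0]+c*x-s*y,p[1]+s*x+c*y,z])
# caddy y axis = left when looking along +x; image left = +y
obs=[(29,191,N(90,130)),(-29,191,N(705,130)),(29,6,N(222,315)),(-29,6,N(548,315))]
sl=[(164,N(340,178),N(452,178)),(124,N(340,230),N(438,230)),(84,N(345,268),N(428,268))]
def res(p):
    r=[wproj(d,pt(p,y,z))-uv for y,z,uv in obs]
    for z,a,b in sl:
        r+=[(wproj(d,pt(p,5.5,z+p[3]))-a)*[.5,1],(wproj(d,pt(p,-5.5,z+p[3]))-b)*[.5,1]]
    r+=[wproj(d,pt(p,65,6+0,-p[4]))-np.array([323*k,168*k]),wproj(d,pt(p,-65,6,-p[4]))-np.array([487*k,166*k])]
    return np.concatenate(r)
f=least_squares(res,[615,185,np.radians(106),0,40]);p=f.x
cov=np.linalg.inv(f.jac.T@f.jac)
print(p,np.degrees(p[2]),"sd",np.sqrt(np.diag(cov)));print(f.fun.reshape(-1,2))
print("hom grip at dz0",pt(p,0,145+p[3],-50))
# hook tip position of caddy in tool frame
for uv in [(390,236),(412,236),(399,208)]:
    q=wz(d,(uv[0]*k,uv[1]*k),257-2+25);print("upper hook tongue top at z280",rot(d["q"]).inv().apply(q-d["pos"]))
```

```text
[614.83 192.29   1.85  -5.42  45.2 ] 105.93465432398763 sd [0.33 0.41 0.01 3.63 1.  ]
[[-0.88 -0.12]
 [ 2.04 -0.22]
 [-1.08  0.59]
 [-1.19  0.31]
 [ 0.23  0.03]
 [-0.35 -0.01]
 [ 0.32 -0.05]
 [-0.39 -0.1 ]
 [ 0.02 -0.02]
 [-0.44 -0.07]
 [ 1.23 -0.31]
 [-0.75  0.27]]
hom grip at dz0 [628.56 144.21 139.58]
upper hook tongue top at z280 [ 61.44  -2.28 -22.69]
upper hook tongue top at z280 [ 61.44   2.65 -22.7 ]
upper hook tongue top at z280 [ 67.77  -0.27 -22.69]
```

>>> drive_tool:
  commands: "-0.01 0.07 -0.18 0 0 0.013 0;-0.01 0.07 -0.2 0 0 0 0;-0.01 0.07 -0.2 0 0 0 0;-0.01 0.07 -0.2 0 0 0 0;-0.01 0.07 -0.2 0 0 0 0;-0.011 0.069 -0.09 0 0 0 0;0 0 0 0 0 0 0;0 0 0 0 0 0 0;0 0 0 0 0 0 0"

```text
time_s: 5.73
eef_pos: [636.4, 119.6, 152.9]
ee_rot: [0.001, 0.603, 0.798, 0.001]
force: [0.9, 0.3, -2.6]
grip_width: 0.122
grip_force: 97.7
```

```bash
cat >> h.py <<'E'
def where():
    from rig import sense
    s=sense();P=np.array([614.83,192.29]);a=np.radians(105.93);c,n=np.cos(a),np.sin(a)
    D=s["eef_pos"][:2]-P;F=s["force"];M=rot(s["ee_rot"]).as_matrix()
    print("t %.2f x %.2f y %.2f z %.2f yaw %.2f"%(s["time_s"],c*D[0]+n*D[1],-n*D[0]+c*D[1],s["eef_pos"][2],np.degrees(np.arctan2(M[1,0],M[0,0]))),"F post",np.round([c*F[0]+n*F[1],-n*F[0]+c*F[1],F[2]],2),"tq",np.round(s["wrist_torque"],2),"tilt",np.round(M[2],4))
E
python3 -c "
from h import *
where()
from rig import capture
import cv2
a=capture('scene')['pixels'];cv2.imwrite('pics/scene3.png',a)"
```

```text
t 5.73 x -75.85 y -0.82 z 152.92 yaw 105.89 F post [ 0.04 -0.9  -2.63] tq [-0.04  0.01 -0.03] tilt [-8.0e-04  2.3e-03 -1.0e+00]
```

>>> drive_tool:
  commands: "-0.018 0.035 -0.028 0 0 0 0;-0.012 0.04 0 0 0 0 0;0 0 0 0 0 0 0;0 0 0 0 0 0 0;0 0 0 0 0 0 0;0 0 0 0 0 0 0"

```text
time_s: 6.28
eef_pos: [632.8, 127.5, 148.6]
ee_rot: [0.0, 0.602, 0.798, 0.0]
force: [0.0, 0.1, -3.4]
grip_width: 0.131
grip_force: 97.7
```

```bash
python3 -c "
from h import *
where()"
```

```text
t 6.28 x -67.23 y 0.45 z 148.59 yaw 105.91 F post [ 0.13 -0.04 -3.38] tq [ 0.02 -0.06 -0.04] tilt [-1.e-04  2.e-04 -1.e+00]
```

>>> drive_tool:
  commands: "-0.004 0.014 0.015 0 0 0 0;-0.004 0.014 0 0 0 0 0;-0.004 0.014 0 0 0 0 0;-0.004 0.014 0 0 0 0 0;-0.004 0.014 0 0 0 0 0;0 0 0 0 0 0 0;0 0 0 0 0 0 0;0 0 0 0 0 0 0"

```text
time_s: 6.95
eef_pos: [631.7, 131.7, 150.4]
ee_rot: [0.002, 0.603, 0.798, -0.001]
force: [2.9, -14.1, -2.8]
grip_width: 0.129
grip_force: 98.0
```

```bash
python3 -c "
from h import *
where()"
```

```text
t 6.95 x -62.90 y 0.41 z 150.42 yaw 105.84 F post [-14.35   1.04  -2.79] tq [-2.06 -0.37  0.1 ] tilt [-5.e-03  6.e-04 -1.e+00]
```

>>> drive_tool:
  commands: "0.008 -0.029 0 0 0 0 0;0 0 0 0 0 0 0;0 0 0 0 0 0 0;0 0 0 0 0 0 0"

```text
time_s: 7.28
eef_pos: [631.6, 131.5, 150.0]
ee_rot: [0.0, 0.602, 0.798, -0.0]
force: [0.8, -3.7, -2.9]
grip_width: 0.127
grip_force: 97.9
```

Run:
```python
from h import *
from scipy.optimize import least_squares
np.set_printoptions(precision=2,suppress=True)
where()
d=load("w2");N=lambda x,y:np.array([205+x*115/800,25+y*55/383]);k=.64
def pt(p,y,z,x=0):
    c,s=np.cos(p[2]),np.sin(p[2]);return np.array([p[0]+c*x-s*y,p[1]+s*x+c*y,z])
obs=[(29,191,N(90,130)),(-29,191,N(705,130)),(29,6,N(222,315)),(-29,6,N(548,315))]
sl=[(164,N(340,178),N(452,178)),(124,N(340,230),N(438,230)),(84,N(345,268),N(428,268))]
def res(p,v):
    r=[]
    for y,z,uv in obs:
        if z==191 and v==1: continue
        zz=z+(p[3] if z==191 and v==2 else 0)+(4 if z==6 and v==3 else 0)
        r.append((wproj(d,pt(p,y,zz))-uv)*[.5,1])
    for z,a,b in sl:
        r+=[(wproj(d,pt(p,5.5,z+p[3]))-a)*[.5,1],(wproj(d,pt(p,-5.5,z+p[3]))-b)*[.5,1]]
    return np.concatenate(r)
for v in range(4):
    f=least_squares(res,[615,185,np.radians(106),0],args=(v,));print(v,f.x,f.fun.reshape(-1,2)[:,1])
```

```text
t 7.28 x -63.05 y 0.51 z 150.02 yaw 105.92 F post [-3.74  0.21 -2.87] tq [-0.55 -0.13  0.01] tilt [-0.  0. -1.]
0 [614.92 192.31   1.85  -5.45] [-0.22 -0.13  0.54  0.36  0.02  0.01 -0.06 -0.08 -0.03 -0.06]
1 [615.08 192.8    1.84  -8.27] [ 0.13  0.11  0.06  0.11 -0.1  -0.08 -0.12 -0.11]
2 [614.89 192.57   1.85  -4.94] [ 0.76  0.85  0.33  0.17 -0.42 -0.42 -0.42 -0.44 -0.34 -0.37]
3 [614.94 192.23   1.85  -4.9 ] [-0.1  -0.    0.29  0.12  0.01  0.   -0.05 -0.07 -0.02 -0.05]
```

>>> drive_tool:
  commands: "0 0 0.01 0 0 0 0;0 0 0.01 0 0 0 0;0 0 0.005 0 0 0 0;0 0 0 0 0 0 0;0 0 0 0 0 0 0"

```text
time_s: 7.7
eef_pos: [631.5, 131.5, 152.4]
ee_rot: [-0.0, 0.602, 0.798, -0.0]
force: [0.2, -4.5, -5.2]
grip_width: 0.123
grip_force: 97.7
```

```bash
python3 -c "
from h import *
where()"
```

```text
t 7.70 x -63.01 y 0.65 z 152.40 yaw 105.91 F post [-4.34  1.07 -5.22] tq [-0.81 -0.14  0.03] tilt [-2.e-04 -4.e-04 -1.e+00]
```

>>> drive_tool:
  commands: "0 0 0.01 0 0 0 0;0 0 0.01 0 0 0 0;0 0 0.005 0 0 0 0;0 0 0 0 0 0 0;0 0 0 0 0 0 0"

```text
time_s: 8.12
eef_pos: [631.6, 131.6, 155.1]
ee_rot: [0.0, 0.602, 0.798, 0.0]
force: [1.4, -4.6, -5.3]
grip_width: 0.13
grip_force: 97.7
```

```bash
python3 -c "
from h import *
where()"
```

```text
t 8.12 x -62.92 y 0.52 z 155.12 yaw 105.91 F post [-4.81 -0.07 -5.32] tq [-0.93 -0.12  0.05] tilt [-2.e-04  1.e-04 -1.e+00]
```

>>> drive_tool:
  commands: "0 0 0.01 0 0 0 0;0 0 0.01 0 0 0 0;0 0 0.005 0 0 0 0;0 0 0 0 0 0 0;0 0 0 0 0 0 0"

```text
time_s: 8.53
eef_pos: [631.5, 132.4, 157.9]
ee_rot: [-0.0, 0.602, 0.798, 0.001]
force: [-0.5, 0.5, -3.1]
grip_width: 0.127
grip_force: 97.9
```

```bash
python3 -c "
from h import *
where()"
```

```text
t 8.53 x -62.16 y 0.37 z 157.89 yaw 105.93 F post [ 0.58  0.33 -3.11] tq [ 0.    0.01 -0.01] tilt [ 1.1e-03  7.0e-04 -1.0e+00]
```

>>> drive_tool:
  commands: "-0.004 0.014 0 0 0 0 0;-0.004 0.014 0 0 0 0 0;-0.004 0.014 0 0 0 0 0;0 0 0 0 0 0 0;0 0 0 0 0 0 0;0 0 0 0 0 0 0"

```text
time_s: 9.03
eef_pos: [630.4, 136.2, 157.7]
ee_rot: [-0.0, 0.602, 0.798, 0.0]
force: [-0.6, 0.5, -0.7]
grip_width: 0.126
grip_force: 98.2
```

```bash
python3 -c "
from h import *
where()"
```

```text
t 9.03 x -58.24 y 0.44 z 157.72 yaw 105.92 F post [ 0.69  0.46 -0.74] tq [ 0.28  0.09 -0.01] tilt [ 4.e-04  4.e-04 -1.e+00]
```

>>> drive_tool:
  commands: "0 0 0.008 0 0 0 0;-0.004 0.014 0 0 0 0 0;-0.004 0.014 0 0 0 0 0;-0.004 0.014 0 0 0 0 0;0 0 0 0 0 0 0;0 0 0 0 0 0 0;0 0 0 0 0 0 0"

```text
time_s: 9.62
eef_pos: [629.2, 140.1, 158.2]
ee_rot: [-0.0, 0.602, 0.798, -0.0]
force: [0.6, 0.2, -3.3]
grip_width: 0.122
grip_force: 97.9
```

```bash
python3 -c "
from h import *
where()"
```

```text
t 9.62 x -54.17 y 0.54 z 158.23 yaw 105.91 F post [ 0.04 -0.66 -3.32] tq [-0.01  0.04  0.02] tilt [-0.e+00 -1.e-04 -1.e+00]
```

>>> drive_tool:
  commands: "-0.004 0.014 0 0 0 0 0;-0.003 0.011 0 0 0 0 0;-0.003 0.01 0 0 0 0 0;0 0 0 0 0 0 0;0 0 0 0 0 0 0;0 0 0 0 0 0 0"

```text
time_s: 10.12
eef_pos: [628.4, 143.1, 158.3]
ee_rot: [0.0, 0.603, 0.798, -0.0]
force: [2.3, -5.4, -4.1]
grip_width: 0.121
grip_force: 97.9
```

```bash
python3 -c "
from h import *
where()"
```

```text
t 10.12 x -51.05 y 0.49 z 158.32 yaw 105.90 F post [-5.85 -0.69 -4.09] tq [-0.72 -0.26  0.09] tilt [-9.e-04  2.e-04 -1.e+00]
```

>>> drive_tool:
  commands: "0.001 -0.003 -0.01 0 0 0 0;0 0 -0.01 0 0 0 0;0 0 -0.01 0 0 0 0;0 0 -0.01 0 0 0 0;0 0 -0.01 0 0 0 0;0 0 0 0 0 0 0;0 0 0 0 0 0 0;0 0 0 0 0 0 0"

```text
time_s: 10.78
eef_pos: [628.7, 143.0, 155.0]
ee_rot: [0.001, 0.602, 0.798, 0.001]
force: [-1.1, -5.4, 7.0]
grip_width: 0.13
grip_force: 99.5
```

```bash
python3 -c "
from h import *
where()"
```

```text
t 10.78 x -51.23 y 0.15 z 154.99 yaw 105.91 F post [-4.9   2.56  7.01] tq [-0.62  0.38  0.09] tilt [-9.0e-04  2.1e-03 -1.0e+00]
```

>>> drive_tool:
  commands: "0 0 -0.01 0 0 0 0;0 0 -0.01 0 0 0 0;0 0 -0.01 0 0 0 0;0 0 -0.01 0 0 0 0;0 0 0 0 0 0 0;0 0 0 0 0 0 0;0 0 0 0 0 0 0"

```text
time_s: 11.37
eef_pos: [628.8, 143.0, 151.0]
ee_rot: [0.001, 0.602, 0.798, 0.001]
force: [-1.0, -5.0, 7.3]
grip_width: 0.13
grip_force: 99.5
```

```bash
python3 -c "
from h import *
where()"
```

```text
t 11.37 x -51.23 y 0.14 z 151.03 yaw 105.91 F post [-4.51  2.32  7.34] tq [-0.59  0.43  0.16] tilt [-9.0e-04  2.1e-03 -1.0e+00]
```

>>> drive_tool:
  commands: "0 0 -0.01 0 0 0 0;0 0 -0.01 0 0 0 0;0 0 0 0 0 0 0;0 0 0 0 0 0 0;0 0 0 0 0 0 0"

```text
time_s: 11.78
eef_pos: [628.8, 143.0, 149.0]
ee_rot: [0.001, 0.602, 0.798, 0.001]
force: [-1.2, -5.3, 8.2]
grip_width: 0.124
grip_force: 99.5
```

```bash
python3 -c "
from h import *
where()"
```

```text
t 11.78 x -51.25 y 0.14 z 149.03 yaw 105.91 F post [-4.81  2.62  8.21] tq [-0.59  0.38  0.15] tilt [-9.0e-04  2.1e-03 -1.0e+00]
```

>>> drive_tool:
  commands: "0 0 -0.008 0 0 0 0;0 0 0 0 0 0 0;0 0 0 0 0 0 0;0 0 0 0 0 0 0"

```text
time_s: 12.12
eef_pos: [628.8, 142.9, 148.6]
ee_rot: [0.001, 0.602, 0.798, 0.001]
force: [-2.2, -6.2, 9.1]
grip_width: 0.126
grip_force: 99.8
```

```bash
python3 -c "
from h import *
where()"
```

```text
t 12.12 x -51.31 y 0.09 z 148.56 yaw 105.90 F post [-5.41  3.79  9.08] tq [-0.58  0.53  0.16] tilt [-0.001   0.0024 -1.    ]
```

>>> drive_tool:
  commands: "0 0 -0.008 0 0 0 0;0 0 0 0 0 0 0;0 0 0 0 0 0 0;0 0 0 0 0 0 0"

```text
time_s: 12.45
eef_pos: [628.9, 142.9, 148.4]
ee_rot: [0.001, 0.602, 0.798, 0.001]
force: [-3.5, -6.6, 13.1]
grip_width: 0.127
grip_force: 100.5
```

```bash
python3 -c "
from h import *
where()"
```

```text
t 12.45 x -51.36 y 0.04 z 148.43 yaw 105.90 F post [-5.42  5.14 13.13] tq [-0.6   0.86  0.17] tilt [-0.0012  0.0029 -1.    ]
```

>>> drive_tool:
  commands: "0 0 -0.004 0 0 0 0;0 0 0 0 0 0 0;0 0 0 0 0 0 0"

```text
time_s: 12.7
eef_pos: [628.9, 142.9, 148.4]
ee_rot: [0.001, 0.602, 0.798, 0.001]
force: [-4.3, -7.2, 14.5]
grip_width: 0.127
grip_force: 100.8
```

Run:
```python
from h import *
where()
import cv2
from rig import capture
p,s,d=snap("w4")
a=capture("scene")["pixels"]
A=cv2.resize(p["pixels"][0:300,100:420],(400,375),interpolation=cv2.INTER_CUBIC);B=cv2.resize(a[160:280,250:370],(375,375),interpolation=cv2.INTER_CUBIC)
cv2.imwrite("pics/c4.png",np.hstack([A,B]))
```

```text
t 12.70 x -51.38 y 0.00 z 148.40 yaw 105.91 F post [-5.7   6.1  14.53] tq [-0.54  1.07  0.27] tilt [-0.0013  0.0032 -1.    ]
```

View pics/c4.png

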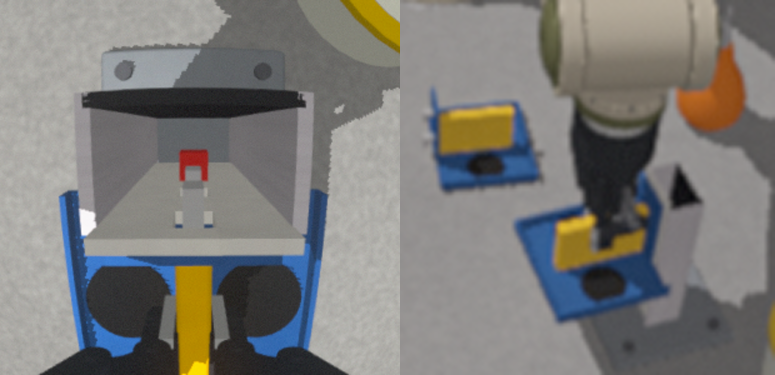

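The left half looks down the channel: both hooks are through the slots and the lower hook sits on the red lock at (193,170). The right half shows the caddy level on the post. I unload and let go.

>>> drive_tool:
  commands: "-0.003 -0.005 0.01 0 0 0 0;0 0 0 0 0 0 0;0 0 0 0 0 0 0;0 0 0 0 0 0 5"
  force: 30

```text
time_s: 13.13
eef_pos: [628.7, 142.9, 148.5]
ee_rot: [0.001, 0.602, 0.798, 0.001]
force: [-1.3, -4.1, 8.6]
grip_width: 0.126
grip_force: 100.0
```

```bash
python3 -c "
from h import *
where()"
```

```text
t 13.13 x -51.33 y 0.23 z 148.51 yaw 105.91 F post [-3.59  2.42  8.64] tq [-0.18  0.38  0.1 ] tilt [-5.0e-04  3.4e-03 -1.0e+00]
```

>>> drive_tool:
  commands: "0 0 0 0 0 0 20;0 0 0 0 0 0 40;0 0 0 0 0 0 50;0 0 0 0 0 0 50;0 0 0 0 0 0 50;0 0 0.1 0 0 0 50;0 0 0.2 0 0 0 50;0 0 0.3 0 0 0 50;0 0 0.35 0 0 0 50;0 0 0.35 0 0 0 50;0.03 -0.1 0.2 0 0 0 50;0.06 -0.25 0 0 0 0 50;0.05 -0.2 0 0 0 0 50;0 0 0 0 0 0 50;0 0 0 0 0 0 50"

```text
time_s: 14.38
eef_pos: [642.0, 87.1, 296.7]
ee_rot: [-0.0, 0.603, 0.798, 0.0]
force: [0.3, -0.2, 0.4]
grip_width: 0.495
grip_force: 0.0
```

Run:
```python
from h import *
where()
import cv2
from rig import capture
p,s,d=snap("w5")
a=capture("scene")["pixels"]
A=cv2.resize(p["pixels"][0:360,60:444],(400,375),interpolation=cv2.INTER_CUBIC);B=cv2.resize(a[160:280,250:370],(375,375),interpolation=cv2.INTER_CUBIC)
cv2.imwrite("pics/c5.png",np.hstack([A,B]))
```

```text
t 14.38 x -108.62 y 2.72 z 296.72 yaw 105.82 F post [-0.29 -0.27  0.45] tq [ 0.03  0.02 -0.03] tilt [ 2.e-04  2.e-04 -1.e+00]
```

View pics/c5.png

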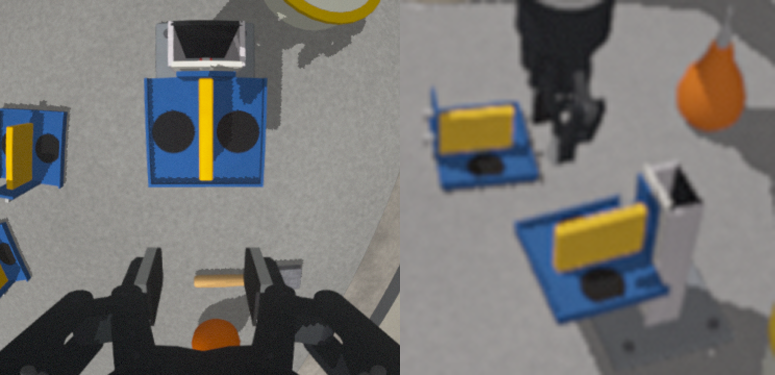

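The caddy hangs level on the post and the gripper is clear of it, so I hand in.

```bash
python3 -c "
from rig import finish_job
print(finish_job())"
```

```text
the job is handed in; nothing more can be done
None
```

The blue caddy farthest from the base now hangs level in the post's upper two slots, pressed down until it stopped and let go. I never read the lock value; I judge it fully home from the 9 mm drop and the hard stop. The bulbs and tubs were not touched, and the job was handed in at about 14.5 s.

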